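Get the ramekin out from behind the condiments and onto the scale

ROBOT

A 6-joint arm with a two-finger parallel gripper is mounted at the origin on the work surface. World frame = base frame: x ahead of the robot, y to its left, z up, the work surface at z = 0. Lengths are in m, angles in rad, forces in N, time in s.
With the tool pointing down it reaches from about 0.375 to 0.9 m from the base axis. Payload 3.1 kg.
Tool frame: the origin (TCP) lies at the centre of the arm's flange, where the gripper is bolted on; the fingertips stand 173 mm ahead of it and the grasp point (between the pads) lies 155 mm ahead of it; z points along the fingers, y is the line along which they close (so a half turn about z gives the same grasp; the last joint's range is limited). The gripper opens to 85 mm and grips with 20 to 120 N. Pads are 22 mm wide; open, the fingers measure 114 mm over their backs; the gripper's body (76 mm by 85 mm) begins 54 mm behind the grasp point. The pads swing forward as they close: fully open they stand 13 mm farther back than shut.
Start: joints at [-1.454, 0.527, 1.433, -0, 1.181, -0.178], TCP at [0.182, -0.598, 0.405] pointing down, gripper open.
Joint ranges: [-3.08, 3.08], [-0.75, 2.2], [0.22, 2.44], [-1.43, 4.57], [0, 2.65], [-2.85, 2.85]. Speed limits (rad/s): [2.79, 2.79, 3.14, 3.14, 3.14, 3.14].

INTERFACE

Orientations are given as a unit quaternion [x, y, z, w].
In Python, from station import * gives the robot as it stands.
- The arm moves only by the shell command python3 -m jog 'ROWS' [OPENING] [FORCE]. ROWS is a JSON object of lists of equal length, an entry for each row: "linear": the shift along the world's x, y, z in mm, a list of three; "turn": the turn about the world's z in units of 5 degrees (1.0 is 5 degrees). A call has 1 to 12 rows; each row shifts and turns the commanded pose from where the row before left it; what a row does not reach is not made up. A row lasts 1/8 s, in which the tool goes at most 62.5 mm and 10.7 degrees, less where a joint would pass 70% of its speed; a pose out of reach is approached as far as the arm can. A call is refused whole if a number of a shift passes 62.5 or a number of a turn 1, either way. A call with a gripper value outside its range is refused whole. OPENING is the opening, from 0 (shut) to 1 (fully open), set as the call begins (- or left out, the last holds). The fingers move at their own pace and stop on an object; FORCE is the grip in N (left out, the last holds). Time passes only in rows, so rows that do not move let the fingers close. It gives the time, the measured TCP pose, the force, the opening and the grip force at its end, in the units of the state.
- sense(): the state, without advancing time (a new reading comes with each control period).
- snapshot(name): name is "scene" or "top" or "wrist"; returns the picture (480x640x3 uint8, red, green, blue); there is no depth.
- get_calibration(name): a dict with "fx", "fy", "cx", "cy" (pixels), "world_to_cam" (4x4, takes a point from world to camera coordinates). Camera axes: x right, y down, z forward; pixel columns grow to the right and rows downward; lengths in m; the calibration is good to about 2 mm. A picture is of the moment at which its call begins: read the wrist's pose just before it. get_calibration takes no time and is no camera call; for the wrist camera it gives the pose at the moment of the call.
- sign_off(): hands the job in; it is judged then, once.
The state is a dict: "t": time; "q": joint angles; "qd": joint speeds; "tau": joint torques, N m; "tcp_pos": TCP position; "tool_rot": TCP orientation; "force": force on the tool from outside, world axes, zero at the start; "ft_torque": the same for the moment, N m; "finger_gap": opening from 0.0 (shut) to 1.0 (fully open); "gripper_force": force on a finger pad.
Only numpy, scipy, OpenCV 4.12 (cv2) and the standard library are available. Lean on these libraries where they do the work, as an engineer would, in place of code of your own. Each camera call takes 0.05 s, during which the arm holds its last target. There are 200 camera calls.

TASK

The ramekin stands boxed in at the back of the condiment tray: first move the pepper mill, the salt shaker and the oil cruet over to the empty dark cutting board, then stand the ramekin in the middle of the kitchen scale's round plate, and only then put the three back on the tray, each on the very spot where it stood at the start. Keep everything upright, set things down gently rather than dropping them, and leave the bowl, the spoon and the measuring cup where they are.

Things in the scene. Friction and masses are not known exactly. Their poses are not given: they have to be found in the camera images.
- pepper_mill: Dark wooden pepper mill, round, 115 mm tall in all, about 160 g. Foot 42 mm across, waist 30 mm across at 45 mm up, straight head 36 mm across from 78 to 108 mm up (grip it there, about 94 mm up), small steel knob 12 mm across on top. Starts upright on the front, left or right inlay of the tray. Origin: centre of the underside; z up its axis.
- salt_shaker: Plain steel salt shaker, a straight cylinder 38 mm across and 95 mm tall (straight up to 88 mm), about 150 g; grip it about 78 mm up. Starts upright on the front, left or right inlay of the tray. Origin: centre of the underside; z up its axis.
- cruet: White ceramic oil cruet with a cork stopper, 110 mm tall, about 180 g. Body 42 mm across up to 50 mm, then a shoulder, then a straight neck and stopper 26 mm across from 68 to 110 mm up (grip it there, about 90 mm up). Starts upright on the front, left or right inlay of the tray. Origin: centre of the underside; z up its axis.
- ramekin: Small white ceramic ramekin, open at the top, straight-sided, 60 mm across and 36 mm tall, wall 4 mm, about 100 g. Starts upright on the back inlay of the tray, with 5 to 9 mm between it and the three tall things round it; take it by its outside, fingers along the tray's y, once they are gone. Origin: centre of the underside; z up.
- tray: Fixed brown wooden tray, 142 (x) by 182 mm (y), floor top 8 mm above the origin, rim 6 mm wide, 14 mm high. x points away from the robot within 20 degrees. Dark round inlays mark the places, at x, y in mm: front (-30, 0), left (8, 56), right (8, -56), back (26, 0; the ramekin's). Grip tall things along the tray's x. Origin: centre of underside, on the counter; z up.
- side_board: Fixed dark wooden cutting board, empty, 150 mm (its x) by 220 mm (its y), 15 mm thick; the side area where the three tall things wait. Origin: centre of the underside; its top is 15 mm above that; z up.
- scale: Fixed flat kitchen scale: round steel plate 132 mm across, its top 26 mm above the counter, on a black base 190 mm (its x) by 160 mm (its y), 16 mm tall, that reaches 117 mm towards -x and 73 mm towards +x from the plate's centre. Origin: on the counter right under the centre of the plate; z up.
- bowl: Clear empty mixing bowl, 160 mm across, 70 mm tall, beyond the work; leave alone. Origin: centre of the underside.
- spoon: Bamboo spoon, 240 mm long, lying flat beyond the work; leave alone. Its x runs along it, towards the oval head; origin under its middle.
- measuring_cup: Steel measuring cup, 72 mm across, 45 mm tall, with a flat handle reaching 108 mm from its centre along its x, beyond the work; leave alone. Origin: centre of the underside.

How it is judged:
On the way, in this order (a step that is already met when the one before it is completed fails the run):
1. the mill, the shaker and the cruet all stand upright and released on the cutting board, the ramekin still on its inlay (x of pepper_mill in the frame of side_board between -0.07 and 0.07 m and y of pepper_mill in the frame of side_board between -0.105 and 0.105 m and z of pepper_mill in the frame of side_board between 0.011 and 0.019 m and x of salt_shaker in the frame of side_board between -0.07 and 0.07 m and y of salt_shaker in the frame of side_board between -0.105 and 0.105 m and z of salt_shaker in the frame of side_board between 0.011 and 0.019 m and x of cruet in the frame of side_board between -0.07 and 0.07 m and y of cruet in the frame of side_board between -0.105 and 0.105 m and z of cruet in the frame of side_board between 0.011 and 0.019 m and contact force between the fingers and pepper_mill below 0.1 N and linear speed of each of pepper_mill, salt_shaker, cruet, ramekin below 0.02 m/s and angle between each of pepper_mill, salt_shaker, cruet, ramekin's own z axis and vertical below 0.1 rad and contact force between the fingers and salt_shaker below 0.1 N and contact force between the fingers and cruet below 0.1 N and contact force between the fingers and ramekin below 0.1 N and distance of ramekin from where it was at the start of the episode below 0.03 m), for 0.2 s.
2. the ramekin stands released in the middle of the scale's plate while the three others wait on the board (horizontal distance between ramekin and scale below 0.015 m and z of ramekin in the frame of scale between 0.022 and 0.03 m and x of pepper_mill in the frame of side_board between -0.07 and 0.07 m and y of pepper_mill in the frame of side_board between -0.105 and 0.105 m and z of pepper_mill in the frame of side_board between 0.011 and 0.019 m and x of salt_shaker in the frame of side_board between -0.07 and 0.07 m and y of salt_shaker in the frame of side_board between -0.105 and 0.105 m and z of salt_shaker in the frame of side_board between 0.011 and 0.019 m and x of cruet in the frame of side_board between -0.07 and 0.07 m and y of cruet in the frame of side_board between -0.105 and 0.105 m and z of cruet in the frame of side_board between 0.011 and 0.019 m and contact force between the fingers and pepper_mill below 0.1 N and linear speed of each of pepper_mill, salt_shaker, cruet, ramekin below 0.02 m/s and angle between each of pepper_mill, salt_shaker, cruet, ramekin's own z axis and vertical below 0.1 rad and contact force between the fingers and salt_shaker below 0.1 N and contact force between the fingers and cruet below 0.1 N and contact force between the fingers and ramekin below 0.1 N), for 0.2 s.
3. the mill, the shaker and the cruet are each back where they stood (distance of each of pepper_mill, salt_shaker, cruet from where it was at the start of the episode below 0.015 m and horizontal distance between ramekin and scale below 0.015 m and z of ramekin in the frame of scale between 0.022 and 0.03 m and contact force between the fingers and pepper_mill below 0.1 N and linear speed of each of pepper_mill, salt_shaker, cruet, ramekin below 0.02 m/s and angle between each of pepper_mill, salt_shaker, cruet, ramekin's own z axis and vertical below 0.1 rad and contact force between the fingers and salt_shaker below 0.1 N and contact force between the fingers and cruet below 0.1 N and contact force between the fingers and ramekin below 0.1 N), for 0.2 s.
At the end, for the whole second after the job is handed in: The ramekin stands upright on the scale's plate within 15 mm of its centre; the mill, shaker and cruet each stand upright within 15 mm of where they started; all released and at rest (all of step 3); the robot touches nothing.
It fails at once if a bystander (bowl, spoon or measuring cup) is moved more than 25 mm (distance of any of bowl, spoon, measuring_cup from where it was at the start of the episode above 0.025 m).
It fails at once if one of the four things is tipped more than about 35 degrees (angle between any of pepper_mill, salt_shaker, cruet, ramekin's own z axis and vertical above 0.6 rad).
It fails at once if one of the four things is dropped or thrown (faster than 0.6 m/s with no finger on it) ((linear speed of pepper_mill above 0.6 m/s and contact force between the fingers and pepper_mill below 0.1 N) or (linear speed of salt_shaker above 0.6 m/s and contact force between the fingers and salt_shaker below 0.1 N) or (linear speed of cruet above 0.6 m/s and contact force between the fingers and cruet below 0.1 N) or (linear speed of ramekin above 0.6 m/s and contact force between the fingers and ramekin below 0.1 N)).
It also fails if it takes over 147 s, if anything falls off the work surface, if the arm or the gripper's body presses on something with over 40 N, if the wrist force passes 120 N, or if a joint passes its speed limit or range.

## Working session

There is one attempt and no reset: what is moved stays moved. The work goes in short steps, Python scripts to look and compute and a shell command to move; the robot and the scene stay as the last step left them, time stands still between calls to the robot, and variables do not carry over. Pictures are saved under pics/ and viewed, at most 14 in all, crops included, and the job is handed in when it is done.

```bash
mkdir -p pics
python3 - <<'E'
from station import *
import cv2,numpy as np
for n in("top","scene"):
    im=snapshot(n); cv2.imwrite(f"pics/{n}1.png",im[...,::-1])
    c=get_calibration(n); print(n,c)
s=sense(); print(s)
E
```

```text
top {'fx': 435.82322178723837, 'fy': 435.82322178723837, 'cx': 319.9721102853401, 'cy': 244.7909267615564, 'world_to_cam': array([[-0.0260413 , -0.99965657,  0.00293254,  0.01250703],
       [-0.98847537,  0.02531219, -0.14925056,  0.62171062],
       [ 0.14912507, -0.00678542, -0.98879506,  0.89564402],
       [ 0.        ,  0.        ,  0.        ,  1.        ]])}
scene {'fx': 468.01833176679924, 'fy': 468.01833176679924, 'cx': 319.703441804539, 'cy': 234.86795104333834, 'world_to_cam': array([[-0.10820164,  0.99412377,  0.00321453,  0.0552063 ],
       [ 0.78502073,  0.08742564, -0.61326928, -0.44847835],
       [-0.6099466 , -0.06383328, -0.78986736,  1.53957158],
       [ 0.        ,  0.        ,  0.        ,  1.        ]])}
{'t': 0.1, 'q': array([-1.45453766e+00,  5.28362217e-01,  1.43378398e+00, -1.58991307e-06,
        1.18142232e+00, -1.78520118e-01]), 'qd': array([ 6.77423630e-04, -1.85220122e-03, -2.86544714e-03,  5.86257601e-05,
        4.72732883e-04,  1.49418146e-03]), 'tau': array([-3.91143421e-04, -4.43304634e+01, -1.78586966e+01, -3.01039736e-04,
        3.89909896e-03, -1.64535191e-06]), 'tcp_pos': array([ 0.18155876, -0.59771688,  0.40383478]), 'tool_rot': array([ 9.89157305e-01,  1.46856562e-01,  3.00152579e-05, -9.87475671e-04]), 'force': array([-0.607772  ,  0.01670859, -0.13326192]), 'ft_torque': array([ 0.00449437,  0.03787411, -0.01838946]), 'gripper_force': 0.0, 'finger_gap': 0.9999936545986694}
```

View pics/top1.png

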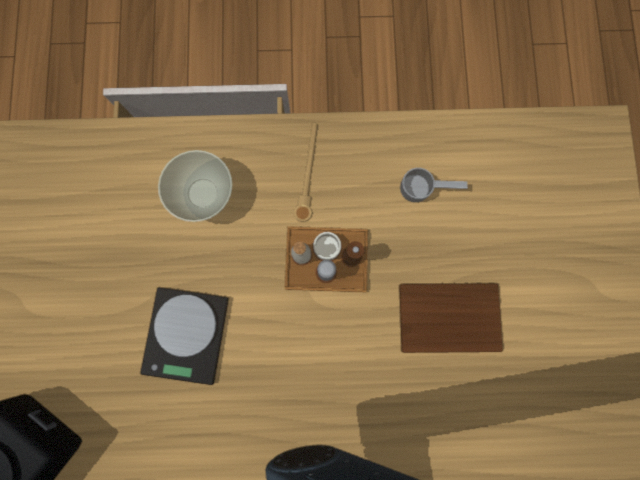

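View pics/scene1.png

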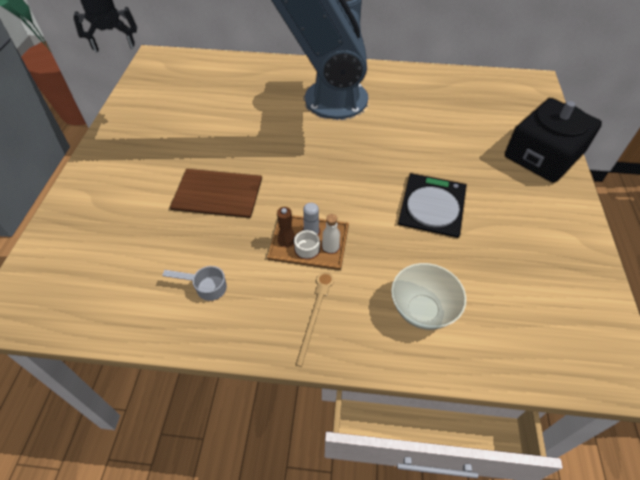

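The top view shows the tray with corners near (287,228), (369,229), (368,291) and (286,290). The cruet is on the left at (301,253), the shaker in front at (326,270), the mill on the right at (354,250) and the ramekin at the back at (327,245). The board runs from (400,284) to (502,352), and the scale plate's centre is near (184,325). The scene view agrees with this layout.

```bash
cat > h.py <<'E'
from station import *
import cv2,numpy as np
def ray(c,px,z):
    """pixel(s) -> world points on plane z"""
    p=np.atleast_2d(np.array(px,float)); W=np.array(c["world_to_cam"]);R=W[:3,:3];t=W[:3,3]
    d=np.c_[(p[:,0]-c["cx"])/c["fx"],(p[:,1]-c["cy"])/c["fy"],np.ones(len(p))]@R
    o=-R.T@t
    return o+d*((z-o[2])/d[:,2])[:,None]
def proj(c,P):
    P=np.atleast_2d(np.array(P,float));W=np.array(c["world_to_cam"]);q=P@W[:3,:3].T+W[:3,3]
    return np.c_[c["fx"]*q[:,0]/q[:,2]+c["cx"],c["fy"]*q[:,1]/q[:,2]+c["cy"]]
def yaw():
    from scipy.spatial.transform import Rotation as Ro
    y=Ro.from_quat(sense()["tool_rot"]).as_matrix()[:,1]; return np.degrees(np.arctan2(y[1],y[0]))
E
python3 - <<'E'
from h import *
np.set_printoptions(precision=4,suppress=True)
c=get_calibration("top"); im=cv2.imread("pics/top1.png")
T=ray(c,[(287,228),(369,229),(368,291),(286,290)],.014)[:,:2]; print("tray",T,T.mean(0))
v=T[0]+T[1]-T[2]-T[3];print("tray x yaw",np.degrees(np.arctan2(v[1],v[0])))
hsv=cv2.cvtColor(im,cv2.COLOR_BGR2HSV)
# board: dark brown
m=np.zeros(im.shape[:2],np.uint8);roi=(slice(270,365),slice(385,515))
m[roi]=((hsv[...,2]<105)[roi])*255
k=max(cv2.findContours(m,0,1)[0],key=cv2.contourArea);r=cv2.minAreaRect(k);b=cv2.boxPoints(r)
B=ray(c,b,.015)[:,:2];print("board",r,B,B.mean(0))
m[:]=0;roi=(slice(285,362),slice(148,222));m[roi]=(((hsv[...,2]>110)&(hsv[...,1]<60))[roi])*255
k=max(cv2.findContours(m,0,1)[0],key=cv2.contourArea);e=cv2.fitEllipse(cv2.convexHull(k));print("plate",e,ray(c,e[0],.026))
for n,p,z in(("mill",(354,250),.12),("salt",(326,266),.1),("cruet",(299,246),.115),("ram",(327,241),.044)):print(n,ray(c,p,z))
print(yaw())
w=get_calibration("wrist");W=np.array(w["world_to_cam"]);print("wristcam",-W[:3,:3].T@W[:3,3],W[:3,:3],w["fx"])
E
```

```text
tray [[ 0.6668  0.0694]
 [ 0.6599 -0.115 ]
 [ 0.5211 -0.1069]
 [ 0.528   0.0737]] [ 0.594  -0.0197]
tray x yaw -2.55846747680039
board ((450.51434326171875, 317.2323913574219), (68.68141174316406, 102.41168212890625), 89.33380126953125) [[ 0.5358 -0.1757]
 [ 0.5326 -0.4021]
 [ 0.3848 -0.3908]
 [ 0.3881 -0.1696]] [ 0.4603 -0.2846]
plate ((184.20960998535156, 325.1909484863281), (59.814937591552734, 62.57793426513672), 38.91492462158203) [[0.4578 0.2924 0.026 ]]
mill [[ 0.5986 -0.0704  0.12  ]]
salt [[ 0.5701 -0.0142  0.1   ]]
cruet [[0.6101 0.039  0.115 ]]
ram [[ 0.6302 -0.019   0.044 ]]
-73.11036546102072
wristcam [ 0.2452 -0.5788  0.3734] [[ 0.2915 -0.9566 -0.003 ]
 [-0.9235 -0.2822  0.2598]
 [-0.2493 -0.073  -0.9657]] 369.6074408149627
```

```bash
python3 -m jog '{"linear":[[34,48,4],[34,48,4],[34,48,4],[34,48,4],[34,48,4],[34,48,4],[34,48,4],[34,48,4],[34,48,4],[34,48,4],[34,48,4],[34,48,4]],"turn":[1,1,1,1,1,1,1,1,1,1,1,1]}' && python3 -m jog '{"linear":[[0,0,0],[0,0,0],[0,0,0],[0,0,0]],"turn":[1,1,0,0]}'
python3 - <<'E'
from h import *
import pickle
c=get_calibration("wrist");im=snapshot("wrist")[...,::-1]
cv2.imwrite("pics/w1.png",im);pickle.dump(c,open("w1.pkl","wb"));s=sense();print(s["tcp_pos"],yaw(),s["q"])
E
```

```text
t: 1.6
tcp_pos: [0.5904, -0.0202, 0.4525]
tool_rot: [0.782, 0.623, -0.0, -0.0]
force: [1.5, -0.6, -0.1]
finger_gap: 0.999
gripper_force: 0.0
t: 2.1
tcp_pos: [0.5895, -0.0222, 0.4525]
tool_rot: [0.727, 0.687, -0.0, -0.0]
force: [-0.0, -0.1, 0.0]
finger_gap: 1.003
gripper_force: 0.0
[ 0.58948797 -0.02221874  0.45255059] -3.188444492590863 [-2.26968230e-01  4.28974609e-01  1.46643984e+00  3.09190070e-06
  1.24661093e+00 -1.71320345e-01]
```

View pics/w1.png

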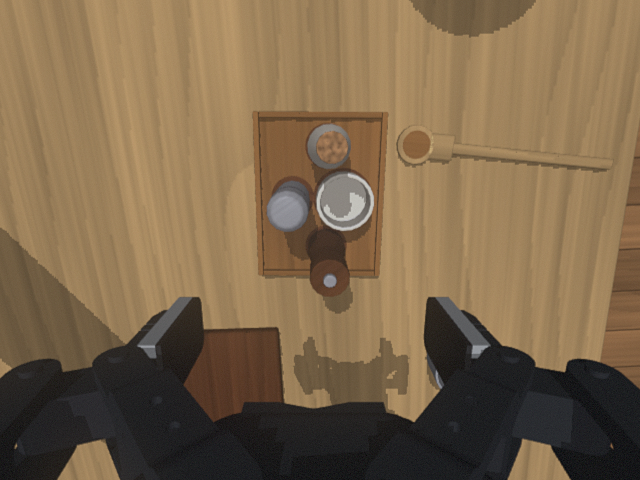

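The wrist view shows the cork at (332,149), the shaker top at (289,211), the mill knob at (330,281) and the ramekin rim at (345,201). The tray corners are at (253,112), (388,113), (379,277) and (258,276).

Run:
```python
from h import *
import pickle
np.set_printoptions(precision=4,suppress=True)
c=pickle.load(open("w1.pkl","rb"))
T=ray(c,[(253,112),(388,113),(379,277),(258,276)],.014)[:,:2];C=T.mean(0)
v=T[1]+T[2]-T[0]-T[3];a=np.arctan2(v[1],v[0]);w=T[0]+T[1]-T[2]-T[3];a2=np.arctan2(w[1],w[0])-np.pi/2
print(C,np.degrees([a,a2]),np.linalg.norm(v)/2,np.linalg.norm(w)/2)
for n,p,z in(("mill",(330,281),.123),("salt",(289,211),.103),("cruet",(332,149),.118),("ram",(345,201),.044)):print(n,ray(c,p,z))
a=(a+a2)/2
R=np.array([[np.cos(a),-np.sin(a)],[np.sin(a),np.cos(a)]])
for n,l in(("front",(-.03,0)),("left",(.008,.056)),("right",(.008,-.056)),("back",(.026,0))):print(n,C+R@l)
```

```text
[ 0.5969 -0.0183] [-3.5834 -3.5884] 0.1415448748642405 0.18218179355177258
mill [[ 0.6016 -0.0731  0.123 ]]
salt [[ 0.5691 -0.0138  0.103 ]]
cruet [[0.6081 0.0371 0.118 ]]
ram [[ 0.6228 -0.017   0.044 ]]
front [ 0.5669 -0.0164]
left [0.6083 0.0371]
right [ 0.6013 -0.0747]
back [ 0.6228 -0.0199]
```

```bash
python3 -m jog '{"linear":[[4,-17,0],[4,-17,0],[4,-17,0],[0,0,-50],[0,0,-50],[0,0,-40],[0,0,-30],[0,0,-18],[0,0,-10],[0,0,0],[0,0,0]],"turn":[0,0,0,0,0,0,0,0,0,0,0]}' 1 40 && python3 -m jog '{"linear":[[0,0,0],[0,0,0],[0,0,0],[0,0,0],[0,0,0],[0,0,0],[0,0,0],[0,0,0]],"turn":[0,0,0,0,0,0,0,0]}' 0 40
python3 - <<'E'
from h import *
cv2.imwrite("pics/w2.png",snapshot("wrist")[...,::-1]);print(sense()["tcp_pos"])
E
```

```text
t: 3.52
tcp_pos: [0.6021, -0.0732, 0.2558]
tool_rot: [0.726, 0.688, 0.001, 0.001]
force: [0.1, -0.3, 0.3]
finger_gap: 1.001
gripper_force: 0.0
t: 4.53
tcp_pos: [0.6016, -0.073, 0.2553]
tool_rot: [0.726, 0.688, 0.0, 0.0]
force: [-1.3, -0.4, 5.3]
finger_gap: 0.411
gripper_force: 40.0
[ 0.60159173 -0.07299703  0.25523032]
```

View pics/w2.png

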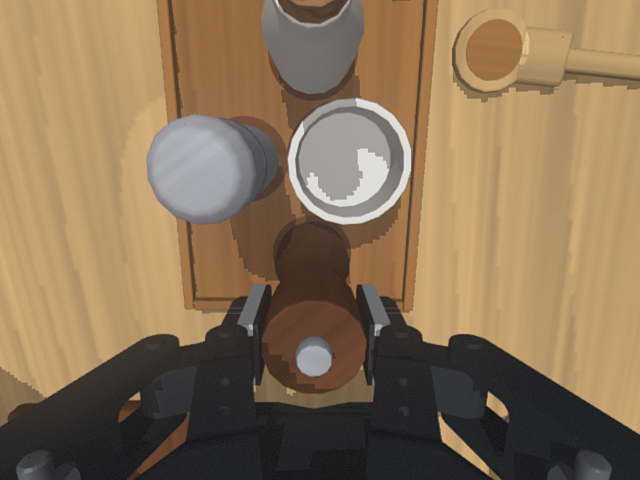

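The mill is centred between the pads, with the knob at (314,355).

```bash
python3 -m jog '{"linear":[[0,0,10],[0,0,30],[0,0,30],[-20,-40,0],[-20,-40,0],[-20,-40,0],[-20,-40,0],[-20,-40,0],[-20,-40,0],[-20,-40,0]],"turn":[0,0,0,0,0,0,0,0,0,0]}' && python3 -m jog '{"linear":[[-2,-2,0],[0,0,0],[0,0,-25],[0,0,-20],[0,0,-10],[0,0,-5],[0,0,-1],[0,0,0],[0,0,0]],"turn":[0,0,0,0,0,0,0,0,0]}'
```

```text
t: 5.82
tcp_pos: [0.4608, -0.3542, 0.3246]
tool_rot: [0.726, 0.688, 0.0, -0.0]
force: [1.2, -0.3, -1.5]
finger_gap: 0.408
gripper_force: 40.3
t: 6.95
tcp_pos: [0.4597, -0.3552, 0.2643]
tool_rot: [0.726, 0.688, -0.0, 0.001]
force: [-0.4, -0.1, -1.6]
finger_gap: 0.407
gripper_force: 40.3
```

```bash
python3 -m jog '{"linear":[[0,0,-1],[0,0,0],[0,0,0]],"turn":[0,0,0]}'; python3 -m jog '{"linear":[[0,0,-0.7],[0,0,0],[0,0,0]],"turn":[0,0,0]}'
```

```text
t: 7.32
tcp_pos: [0.4596, -0.355, 0.2627]
tool_rot: [0.726, 0.688, -0.0, -0.0]
force: [0.6, 0.5, -1.6]
finger_gap: 0.409
gripper_force: 40.3
t: 7.7
tcp_pos: [0.4596, -0.3551, 0.2623]
tool_rot: [0.726, 0.688, -0.0, 0.0]
force: [-0.9, 0.2, 1.3]
finger_gap: 0.408
gripper_force: 40.6
```

```bash
python3 -m jog '{"linear":[[0,0,0],[0,0,0],[0,0,0],[0,0,0],[0,0,0],[0,0,0],[0,0,15],[0,0,30],[0,0,30],[0,0,0]],"turn":[0,0,0,0,0,0,0,0,0,0]}' 1 40 && python3 -m jog '{"linear":[[12,38,0],[12,38,0],[12,38,0],[12,38,0],[12,38,0],[12,38,0],[12,38,0],[12,38,0],[12,36,0],[0,0,0],[0,0,0]],"turn":[0,0,0,0,0,0,0,0,0,0,0]}'
python3 - <<'E'
from h import *
cv2.imwrite("pics/t2.png",snapshot("top")[200:380,230:530,::-1].repeat(2,0).repeat(2,1));print(sense()["tcp_pos"])
E
```

```text
t: 8.95
tcp_pos: [0.4603, -0.3557, 0.3405]
tool_rot: [0.726, 0.688, -0.0, 0.004]
force: [0.2, -0.2, 0.7]
finger_gap: 1.002
gripper_force: 0.0
t: 10.32
tcp_pos: [0.5673, -0.0151, 0.3365]
tool_rot: [0.726, 0.688, -0.001, -0.0]
force: [-0.6, -0.3, 0.4]
finger_gap: 1.0
gripper_force: 0.0
[ 0.56727566 -0.01562968  0.3366622 ]
```

View pics/t2.png

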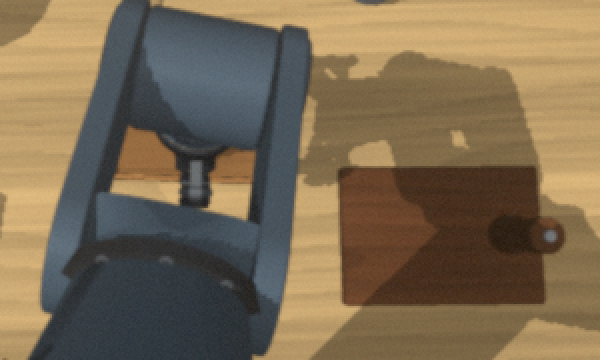

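The mill stands upright on the board, with its knob at (550,235) in the crop. Next is the shaker.

```bash
python3 -m jog '{"linear":[[0,0,-35],[0,0,-30],[0,0,-20],[0,0,-10],[0,0,-4],[0,0,0],[0,0,0]],"turn":[0,0,0,0,0,0,0]}' && python3 -m jog '{"linear":[[0,0,0],[0,0,0],[0,0,0],[0,0,0],[0,0,0],[0,0,0],[0,0,0],[0,0,0]],"turn":[0,0,0,0,0,0,0,0]}' 0 40
```

```text
t: 11.25
tcp_pos: [0.5679, -0.0151, 0.2388]
tool_rot: [0.726, 0.688, 0.0, 0.001]
force: [-0.5, 0.4, 0.2]
finger_gap: 1.004
gripper_force: 0.0
t: 12.25
tcp_pos: [0.5676, -0.015, 0.2384]
tool_rot: [0.726, 0.688, 0.0, 0.0]
force: [-1.7, 0.9, 4.0]
finger_gap: 0.425
gripper_force: 39.9
```

```bash
python3 -m jog '{"linear":[[0,0,10],[0,0,30],[0,0,30],[-16,-39,0],[-16,-39,0],[-16,-39,0],[-15,-39,0],[-15,-38,0],[-15,-38,0],[-15,-38,0],[0,0,0]],"turn":[0,0,0,0,0,0,0,0,0,0,0]}' && python3 -m jog '{"linear":[[0,0,-25],[0,0,-20],[0,0,-10],[0,0,-5],[0,0,-2],[0,0,0],[0,0,0]],"turn":[0,0,0,0,0,0,0]}' && python3 -m jog '{"linear":[[0,0,-1],[0,0,0],[0,0,0]],"turn":[0,0,0]}'
```

```text
t: 13.62
tcp_pos: [0.459, -0.2878, 0.3082]
tool_rot: [0.728, 0.686, -0.0, 0.001]
force: [-0.4, 0.7, -0.3]
finger_gap: 0.431
gripper_force: 40.3
t: 14.5
tcp_pos: [0.4598, -0.2851, 0.2465]
tool_rot: [0.726, 0.688, 0.0, 0.0]
force: [0.1, 0.5, -1.3]
finger_gap: 0.426
gripper_force: 40.3
t: 14.88
tcp_pos: [0.4597, -0.2852, 0.2454]
tool_rot: [0.726, 0.688, 0.0, 0.0]
force: [-0.2, 0.1, 2.9]
finger_gap: 0.427
gripper_force: 40.5
```

```bash
python3 -m jog '{"linear":[[0,0,0],[0,0,0],[0,0,0],[0,0,0],[0,0,0],[0,0,0],[0,0,15],[0,0,35],[0,0,35],[0,0,0]],"turn":[0,0,0,0,0,0,0,0,0,0]}' 1 40 && python3 -m jog '{"linear":[[16,36,0],[16,36,0],[16,36,0],[16,36,0],[17,36,0],[17,36,0],[17,36,0],[17,36,0],[16,34,0],[0,0,0],[0,0,0]],"turn":[0,0,0,0,0,0,0,0,0,0,0]}' && python3 -m jog '{"linear":[[0,0,-30],[0,0,-25],[0,0,-15],[0,0,-8],[0,0,-2],[0,0,0],[0,0,0]],"turn":[0,0,0,0,0,0,0]}' && python3 -m jog '{"linear":[[0,0,0],[0,0,0],[0,0,0],[0,0,0],[0,0,0],[0,0,0],[0,0,0],[0,0,0],[0,0,0]],"turn":[0,0,0,0,0,0,0,0,0]}' 0 40
```

```text
t: 16.12
tcp_pos: [0.4604, -0.2856, 0.3337]
tool_rot: [0.726, 0.688, 0.0, 0.004]
force: [-0.2, 0.5, -0.2]
finger_gap: 0.999
gripper_force: 0.0
t: 17.5
tcp_pos: [0.6071, 0.0368, 0.3295]
tool_rot: [0.726, 0.688, -0.001, -0.0]
force: [0.2, -0.5, -0.0]
finger_gap: 0.997
gripper_force: 0.0
t: 18.38
tcp_pos: [0.6079, 0.037, 0.2508]
tool_rot: [0.726, 0.688, 0.0, 0.001]
force: [-0.6, 0.2, -0.7]
finger_gap: 1.0
gripper_force: 0.0
t: 19.5
tcp_pos: [0.6076, 0.037, 0.2502]
tool_rot: [0.726, 0.688, -0.0, -0.0]
force: [-1.7, -0.5, 5.0]
finger_gap: 0.291
gripper_force: 39.7
```

```bash
python3 -m jog '{"linear":[[0,0,10],[0,0,30],[0,0,30],[-21,-36,0],[-21,-36,0],[-21,-36,0],[-21,-36,0],[-21,-36,0],[-21,-36,0],[-22,-36,0],[0,0,0]],"turn":[0,0,0,0,0,0,0,0,0,0,0]}' && python3 -m jog '{"linear":[[0,0,-25],[0,0,-20],[0,0,-10],[0,0,-5],[0,0,-2],[0,0,0],[0,0,0]],"turn":[0,0,0,0,0,0,0]}' && python3 -m jog '{"linear":[[0,0,-1],[0,0,0],[0,0,0]],"turn":[0,0,0]}'
```

```text
t: 20.88
tcp_pos: [0.4587, -0.2174, 0.3201]
tool_rot: [0.728, 0.686, -0.0, 0.0]
force: [-0.3, 0.2, -1.6]
finger_gap: 0.29
gripper_force: 39.8
t: 21.75
tcp_pos: [0.4598, -0.2151, 0.2585]
tool_rot: [0.726, 0.688, 0.0, 0.001]
force: [0.8, 0.3, -1.6]
finger_gap: 0.291
gripper_force: 39.7
t: 22.12
tcp_pos: [0.4597, -0.2151, 0.2572]
tool_rot: [0.726, 0.688, 0.0, 0.0]
force: [0.2, -0.7, -0.4]
finger_gap: 0.289
gripper_force: 39.8
```

```bash
python3 -m jog '{"linear":[[0,0,-0.4],[0,0,0],[0,0,0]],"turn":[0,0,0]}' && python3 -m jog '{"linear":[[0,0,0],[0,0,0],[0,0,0],[0,0,0],[0,0,0],[0,0,0],[0,0,0],[0,0,15],[0,0,40],[0,0,50],[0,0,0]],"turn":[0,0,0,0,0,0,0,0,0,0,0]}' 1 40 && python3 -m jog '{"linear":[[17,20,0],[17,20,0],[17,20,0],[16,20,0],[16,20,0],[16,20,0],[16,20,0],[16,19,0],[16,19,0],[16,19,0],[0,0,0]],"turn":[-1,-1,-1,-1,-1,-1,-1,-1,-1,-1,-1]}' && python3 -m jog '{"linear":[[0,0,0],[0,0,0],[0,0,0],[0,0,0],[0,0,0],[0,0,0],[0,0,0],[0,0,0],[0,0,0],[0,0,0]],"turn":[-1,-1,-1,-1,-1,-1,-1,-0.1,0,0]}'
python3 - <<'E'
from h import *
import pickle
c=get_calibration("wrist");im=snapshot("wrist")[...,::-1]
cv2.imwrite("pics/w3.png",im);pickle.dump(c,open("w3.pkl","wb"));s=sense();print(s["tcp_pos"],yaw(),s["q"])
E
```

```text
t: 22.5
tcp_pos: [0.4597, -0.2151, 0.2572]
tool_rot: [0.726, 0.688, 0.0, 0.0]
force: [-0.6, -1.0, 5.8]
finger_gap: 0.289
gripper_force: 40.4
t: 23.88
tcp_pos: [0.4606, -0.2156, 0.3663]
tool_rot: [0.726, 0.688, 0.001, 0.005]
force: [-0.1, -0.8, 0.2]
finger_gap: 1.001
gripper_force: 0.0
t: 25.25
tcp_pos: [0.6231, -0.0165, 0.3611]
tool_rot: [0.962, 0.274, -0.0, -0.0]
force: [-0.2, 0.0, -0.6]
finger_gap: 0.997
gripper_force: 0.0
t: 26.5
tcp_pos: [0.6225, -0.018, 0.3615]
tool_rot: [1.0, -0.031, -0.0, -0.0]
force: [0.5, -0.7, -0.1]
finger_gap: 0.998
gripper_force: 0.0
[ 0.62256987 -0.01799586  0.36154721] -93.57912552821291 [-2.08069817e-01  5.73806510e-01  1.48070857e+00 -2.17519233e-05
  1.08725754e+00  1.42520415e+00]
```

View pics/w3.png

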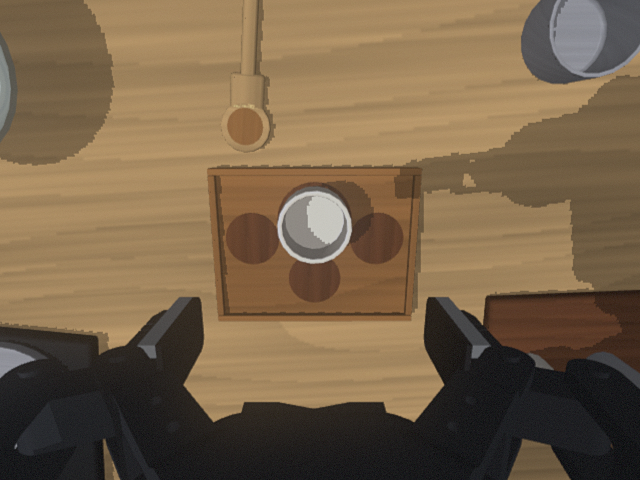

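The tray now holds only the ramekin, with its rim centred at (315,226). The inlays at (315,279), (252,238) and (377,238) are empty.

```bash
python3 - <<'E'
from h import *
import pickle
c=pickle.load(open("w3.pkl","rb"))
print(ray(c,[(315,226)],.044),ray(c,[(315,279),(252,238),(377,238)],.008))
E
python3 -m jog '{"linear":[[0,0,-50],[0,0,-45],[0,0,-35],[0,0,-25],[0,0,-15],[0,0,-8],[0,0,0],[0,0,0]],"turn":[0,0,0,0,0,0,0,0]}' 1 30
```

```text
[[ 0.62385112 -0.01935822  0.044     ]] [[ 0.56523787 -0.0159486   0.008     ]
 [ 0.60809335  0.03849446  0.008     ]
 [ 0.60120441 -0.07421292  0.008     ]]
t: 27.55
tcp_pos: [0.6231, -0.0181, 0.1846]
tool_rot: [1.0, -0.031, 0.001, 0.0]
force: [-0.6, 0.1, 0.7]
finger_gap: 1.0
gripper_force: 0.0
```

```bash
python3 -m jog '{"linear":[[0.5,-1,0],[0,0,0],[0,0,0]],"turn":[0,0,0]}' 1 30; python3 -m jog '{"linear":[[0,0,0],[0,0,0],[0,0,0],[0,0,0],[0,0,0],[0,0,0],[0,0,0],[0,0,0]],"turn":[0,0,0,0,0,0,0,0]}' 0 30; python3 -m jog '{"linear":[[0,0,10],[0,0,30],[0,0,40],[0,0,40],[0,0,0],[0,0,0]],"turn":[0,0,0,0,0,0]}'
python3 - <<'E'
from h import *
import pickle
c=get_calibration("wrist");im=snapshot("wrist")[...,::-1]
cv2.imwrite("pics/w4.png",im);pickle.dump(c,open("w4.pkl","wb"));s=sense();print(s["tcp_pos"],yaw())
E
```

```text
t: 27.92
tcp_pos: [0.6232, -0.019, 0.1839]
tool_rot: [1.0, -0.032, 0.0, 0.0]
force: [0.4, -0.4, 0.6]
finger_gap: 0.998
gripper_force: 0.0
t: 28.92
tcp_pos: [0.6232, -0.019, 0.1839]
tool_rot: [1.0, -0.031, 0.0, 0.0]
force: [-1.9, -0.8, 5.7]
finger_gap: 0.703
gripper_force: 32.7
t: 29.68
tcp_pos: [0.6226, -0.0189, 0.303]
tool_rot: [1.0, -0.032, -0.001, -0.0]
force: [-0.4, -0.8, -1.3]
finger_gap: 0.703
gripper_force: 32.9
[ 0.62239126 -0.01887031  0.30225585] -93.61366304397023
```

View pics/w4.png

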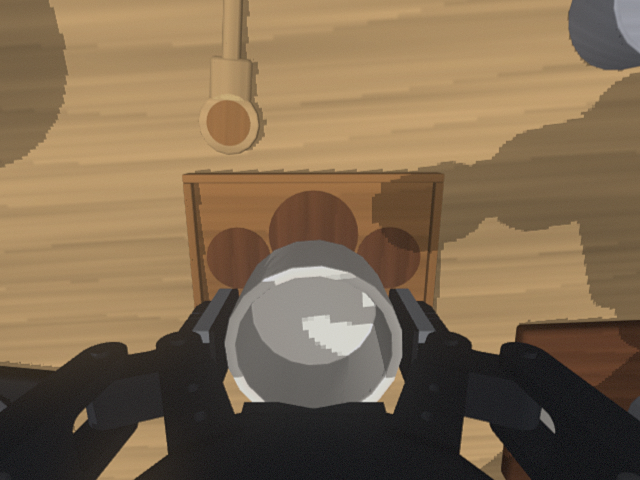

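The ramekin is held level between the pads.

```bash
python3 -m jog '{"linear":[[-16,31,0],[-16,31,0],[-16,31,0],[-16,31,0],[-16,31,0],[-17,31,0],[-17,31,0],[-17,31,0],[-17,31,0],[-17,31,0],[0,0,0],[0,0,0]],"turn":[0,0,0,0,0,0,0,0,0,0,0,0]}'
python3 - <<'E'
from h import *
im=cv2.imread("pics/scene1.png");c=get_calibration("scene");h=cv2.cvtColor(im,cv2.COLOR_BGR2HSV)
m=np.zeros(im.shape[:2],np.uint8);roi=(slice(186,232),slice(403,463));m[roi]=((h[...,2]>100)&(h[...,1]<70))[roi]*255
k=max(cv2.findContours(m,0,1)[0],key=cv2.contourArea);e=cv2.fitEllipse(cv2.convexHull(k));print(e,ray(c,e[0],.026))
im=snapshot("scene")[...,::-1];cv2.imwrite("pics/s2.png",cv2.resize(im[80:280,260:560],None,fx=2.5,fy=2.5));print(sense()["tcp_pos"])
E
```

```text
t: 31.22
tcp_pos: [0.458, 0.2907, 0.3025]
tool_rot: [1.0, -0.031, -0.001, 0.001]
force: [-0.0, 0.3, -0.4]
finger_gap: 0.703
gripper_force: 33.0
((433.10882568359375, 205.93319702148438), (38.31382751464844, 52.25389862060547), 103.56937408447266) [[0.46321241 0.2916492  0.026     ]]
[0.45835746 0.29041945 0.30278336]
```

View pics/s2.png

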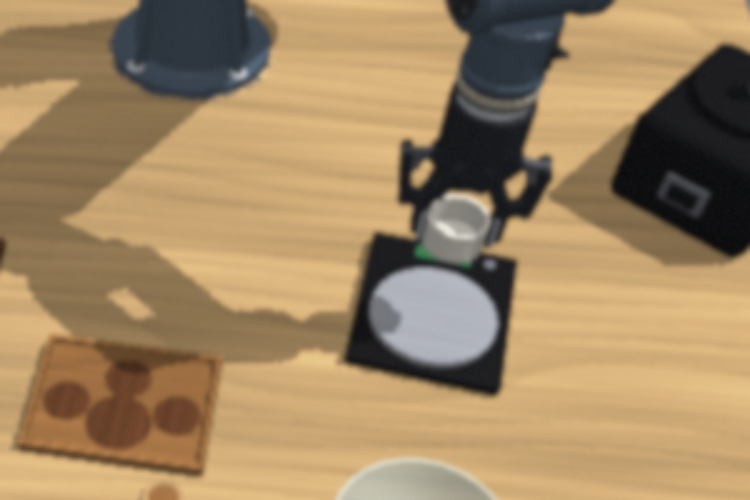

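The scene view puts the plate centre at (434,316) in the crop, which is about (433.6,206.4) in full pixels. The two cameras average to roughly (0.4605, 0.292).

```bash
python3 -m jog '{"linear":[[2,2,0],[0,0,-30],[0,0,-30],[0,0,-20],[0,0,-12],[0,0,-6],[0,0,-1],[0,0,0],[0,0,0]],"turn":[0,0,0,0,0,0,0,0,0]}' && python3 -m jog '{"linear":[[0,0,-1],[0,0,0],[0,0,0]],"turn":[0,0,0]}'
```

```text
t: 32.4
tcp_pos: [0.4603, 0.2931, 0.2052]
tool_rot: [1.0, -0.031, 0.001, -0.0]
force: [0.7, -0.5, -1.4]
finger_gap: 0.702
gripper_force: 33.0
t: 32.78
tcp_pos: [0.4601, 0.293, 0.2037]
tool_rot: [1.0, -0.031, 0.0, -0.0]
force: [0.4, 0.2, -1.7]
finger_gap: 0.703
gripper_force: 33.0
```

```bash
python3 -m jog '{"linear":[[0,0,-1],[0,0,0],[0,0,0]],"turn":[0,0,0]}'; python3 -m jog '{"linear":[[0,0,-0.9],[0,0,0],[0,0,0]],"turn":[0,0,0]}'
```

```text
t: 33.15
tcp_pos: [0.4601, 0.293, 0.2026]
tool_rot: [1.0, -0.031, -0.0, 0.0]
force: [1.3, 0.1, -0.8]
finger_gap: 0.703
gripper_force: 33.0
t: 33.52
tcp_pos: [0.4602, 0.293, 0.2019]
tool_rot: [1.0, -0.031, 0.0, -0.0]
force: [-0.4, -0.5, 2.2]
finger_gap: 0.704
gripper_force: 33.2
```

Contact. I'll release, lift straight up and check with the wrist camera.

```bash
python3 -m jog '{"linear":[[0,0,0],[0,0,0],[0,0,0],[0,0,0],[0,0,0],[0,0,0],[0,0,10],[0,0,30],[0,0,60],[0,0,60],[0,0,0],[0,0,0]],"turn":[0,0,0,0,0,0,0,0,0,0,0,0]}' 1 40
python3 - <<'E'
from h import *
import pickle
c=get_calibration("wrist");im=snapshot("wrist")[...,::-1]
cv2.imwrite("pics/w5.png",im);pickle.dump(c,open("w5.pkl","wb"));s=sense();print(s["tcp_pos"],yaw())
E
```

```text
t: 35.02
tcp_pos: [0.4596, 0.2928, 0.3621]
tool_rot: [1.0, -0.031, 0.0, -0.0]
force: [0.1, 0.3, -0.9]
finger_gap: 1.0
gripper_force: 0.0
[0.45940664 0.29270901 0.36107218] -93.6085064696669
```

View pics/w5.png

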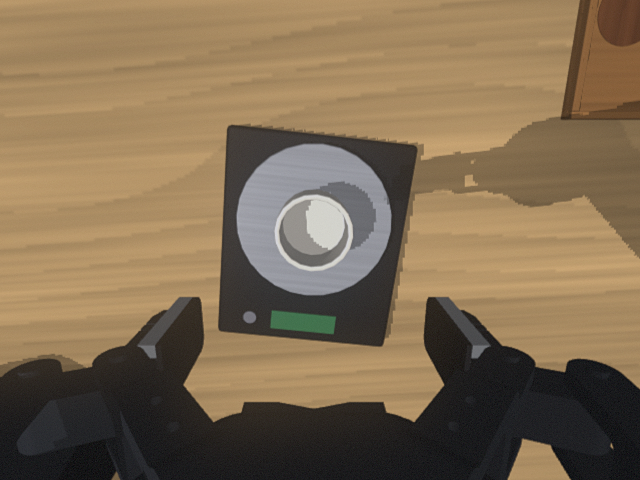

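The plate spans columns 236–391 and rows 143–295, so its centre is at (313.5,219). The ramekin rim is at (313.5,232).

Run:
```python
from h import *
import pickle
c=pickle.load(open("w5.pkl","rb"))
a=ray(c,[(313.5,219)],.026);b=ray(c,[(313.5,232)],.062);print(a,b,b-a)
```

```text
[[0.46298591 0.29254765 0.026     ]] [[0.46046179 0.29268013 0.062     ]] [[-0.00252412  0.00013248  0.036     ]]
```

```bash
python3 -m jog '{"linear":[[0,-42,0],[0,-42,0],[0,-42,0],[0,-42,0],[0,-42,0],[0,-42,0],[0,-42,0],[0,-42,0],[0,-42,0],[0,-42,0],[0,-42,0],[0,-46,0]],"turn":[1,1,1,1,1,1,1,1,1,1,1,1]}' && python3 -m jog '{"linear":[[0,0,0],[0,0,0],[0,0,0],[0,0,0],[0,0,0],[0,0,0],[0,0,0],[0,0,0],[0,0,0]],"turn":[1,1,1,1,1,1,0.1,0,0]}'; python3 -c "
from h import *
print(yaw(),sense()['tcp_pos'])"
```

```text
t: 36.58
tcp_pos: [0.4594, -0.216, 0.3597]
tool_rot: [0.881, 0.474, -0.001, -0.002]
force: [0.5, 0.9, -0.1]
finger_gap: 0.998
gripper_force: 0.0
t: 37.7
tcp_pos: [0.46, -0.215, 0.3613]
tool_rot: [0.726, 0.687, -0.0, -0.0]
force: [0.3, -0.5, 0.5]
finger_gap: 1.0
gripper_force: 0.0
-3.1489096909014163 [ 0.46003881 -0.21495708  0.36128352]
```

```bash
python3 -m jog '{"linear":[[0,0,-35],[0,0,-30],[0,0,-20],[0,0,-12],[0,0,-7],[0,0,0],[0,0,0]],"turn":[0,0,0,0,0,0,0]}' && python3 -m jog '{"linear":[[0,0,0],[0,0,0],[0,0,0],[0,0,0],[0,0,0],[0,0,0],[0,0,0],[0,0,0],[0,0,0]],"turn":[0,0,0,0,0,0,0,0,0]}' 0 40 && python3 -m jog '{"linear":[[0,0,10],[0,0,30],[0,0,30],[21,36,0],[21,36,0],[21,36,0],[21,36,0],[21,36,0],[21,36,0],[22,36,0],[0,0,0],[0,0,0]],"turn":[0,0,0,0,0,0,0,0,0,0,0,0]}'
```

```text
t: 38.58
tcp_pos: [0.4604, -0.2152, 0.2583]
tool_rot: [0.726, 0.688, 0.0, 0.001]
force: [0.1, 0.1, -0.5]
finger_gap: 1.0
gripper_force: 0.0
t: 39.7
tcp_pos: [0.46, -0.215, 0.258]
tool_rot: [0.726, 0.688, -0.0, -0.0]
force: [-1.3, 0.3, 5.6]
finger_gap: 0.291
gripper_force: 39.4
t: 41.2
tcp_pos: [0.6076, 0.037, 0.3273]
tool_rot: [0.726, 0.688, -0.001, -0.001]
force: [-0.2, -0.3, -1.4]
finger_gap: 0.285
gripper_force: 39.7
```

```bash
python3 -m jog '{"linear":[[0,0,-30],[0,0,-22],[0,0,-12],[0,0,-7],[0,0,-3],[0,0,0],[0,0,0]],"turn":[0,0,0,0,0,0,0]}' && python3 -m jog '{"linear":[[0,0,-1],[0,0,0],[0,0,0]],"turn":[0,0,0]}'; python3 -m jog '{"linear":[[0,0,-0.9],[0,0,0],[0,0,0]],"turn":[0,0,0]}'
```

```text
t: 42.08
tcp_pos: [0.6083, 0.037, 0.2544]
tool_rot: [0.726, 0.688, 0.0, 0.0]
force: [0.1, 0.5, -1.5]
finger_gap: 0.293
gripper_force: 39.7
t: 42.45
tcp_pos: [0.6081, 0.037, 0.2528]
tool_rot: [0.726, 0.688, 0.0, 0.0]
force: [-0.1, -1.3, -1.3]
finger_gap: 0.291
gripper_force: 39.7
t: 42.82
tcp_pos: [0.6081, 0.037, 0.2518]
tool_rot: [0.726, 0.688, -0.0, -0.0]
force: [-0.4, -0.3, -2.8]
finger_gap: 0.286
gripper_force: 39.7
```

```bash
python3 -m jog '{"linear":[[0,0,-0.8],[0,0,0],[0,0,0]],"turn":[0,0,0]}'; python3 -m jog '{"linear":[[0,0,-0.4],[0,0,0],[0,0,0]],"turn":[0,0,0]}'
```

```text
t: 43.2
tcp_pos: [0.6082, 0.037, 0.2511]
tool_rot: [0.726, 0.688, 0.0, 0.0]
force: [-0.0, -0.2, -0.7]
finger_gap: 0.287
gripper_force: 39.8
t: 43.58
tcp_pos: [0.6081, 0.037, 0.251]
tool_rot: [0.726, 0.688, 0.0, 0.0]
force: [-1.2, -0.0, 3.4]
finger_gap: 0.288
gripper_force: 40.2
```

```bash
python3 -m jog '{"linear":[[0,0,0],[0,0,0],[0,0,0],[0,0,0],[0,0,0],[0,0,0],[0,0,0],[0,0,15],[0,0,35],[0,0,35],[0,0,0]],"turn":[0,0,0,0,0,0,0,0,0,0,0]}' 1 40 && python3 -m jog '{"linear":[[-16,-36,0],[-16,-36,0],[-16,-36,0],[-16,-36,0],[-17,-36,0],[-17,-36,0],[-17,-36,0],[-17,-36,0],[-16,-34,0],[0,0,0],[0,0,0]],"turn":[0,0,0,0,0,0,0,0,0,0,0]}' && python3 -m jog '{"linear":[[0,0,-35],[0,0,-27],[0,0,-15],[0,0,-8],[0,0,-5],[0,0,0],[0,0,0]],"turn":[0,0,0,0,0,0,0]}' && python3 -m jog '{"linear":[[0,0,0],[0,0,0],[0,0,0],[0,0,0],[0,0,0],[0,0,0],[0,0,0],[0,0,0],[0,0,0]],"turn":[0,0,0,0,0,0,0,0,0]}' 0 40
```

```text
t: 44.95
tcp_pos: [0.6092, 0.037, 0.3399]
tool_rot: [0.726, 0.688, 0.003, 0.003]
force: [0.1, -0.1, 0.1]
finger_gap: 1.002
gripper_force: 0.0
t: 46.32
tcp_pos: [0.4599, -0.2845, 0.3353]
tool_rot: [0.726, 0.687, 0.0, -0.001]
force: [0.1, 0.1, -0.3]
finger_gap: 1.0
gripper_force: 0.0
t: 47.2
tcp_pos: [0.4603, -0.2852, 0.2462]
tool_rot: [0.726, 0.688, 0.0, 0.001]
force: [0.0, -0.4, -1.1]
finger_gap: 0.999
gripper_force: 0.0
t: 48.32
tcp_pos: [0.4601, -0.2851, 0.2459]
tool_rot: [0.726, 0.688, -0.0, 0.0]
force: [-2.0, -0.3, 5.5]
finger_gap: 0.426
gripper_force: 39.9
```

```bash
python3 -m jog '{"linear":[[0,0,10],[0,0,30],[0,0,30],[16,39,0],[16,39,0],[16,39,0],[15,39,0],[15,38,0],[15,38,0],[14.5,38,0],[0,0,0],[0,0,0]],"turn":[0,0,0,0,0,0,0,0,0,0,0,0]}' && python3 -m jog '{"linear":[[0,0,-30],[0,0,-22],[0,0,-12],[0,0,-7],[0,0,-4.5],[0,0,0],[0,0,0]],"turn":[0,0,0,0,0,0,0]}' && python3 -m jog '{"linear":[[0,0,-0.8],[0,0,0],[0,0,0]],"turn":[0,0,0]}'
```

```text
t: 49.82
tcp_pos: [0.5674, -0.015, 0.3155]
tool_rot: [0.726, 0.688, -0.0, -0.0]
force: [0.7, 0.9, -1.6]
finger_gap: 0.425
gripper_force: 40.3
t: 50.7
tcp_pos: [0.5678, -0.015, 0.2406]
tool_rot: [0.726, 0.688, 0.0, 0.0]
force: [-0.2, 0.1, -0.8]
finger_gap: 0.425
gripper_force: 40.3
t: 51.08
tcp_pos: [0.5676, -0.0149, 0.2394]
tool_rot: [0.726, 0.688, 0.0, 0.0]
force: [-1.0, 0.4, -1.8]
finger_gap: 0.427
gripper_force: 40.3
```

```bash
python3 -m jog '{"linear":[[0,0,-0.7],[0,0,0],[0,0,0]],"turn":[0,0,0]}'; python3 -m jog '{"linear":[[0,0,-0.3],[0,0,0],[0,0,0]],"turn":[0,0,0]}'
```

```text
t: 51.45
tcp_pos: [0.5677, -0.015, 0.239]
tool_rot: [0.726, 0.688, 0.0, 0.0]
force: [-1.3, 0.8, 3.9]
finger_gap: 0.425
gripper_force: 40.6
t: 51.82
tcp_pos: [0.5676, -0.015, 0.2389]
tool_rot: [0.726, 0.688, 0.0, 0.0]
force: [-1.1, 0.7, 6.7]
finger_gap: 0.426
gripper_force: 41.0
```

```bash
python3 -m jog '{"linear":[[0,0,0],[0,0,0],[0,0,0],[0,0,0],[0,0,0],[0,0,0],[0,0,0],[0,0,15],[0,0,40],[0,0,40],[0,0,0]],"turn":[0,0,0,0,0,0,0,0,0,0,0]}' 1 40 && python3 -m jog '{"linear":[[-12,-38,0],[-12,-38,0],[-12,-38,0],[-12,-38,0],[-12,-38,0],[-12,-38,0],[-12,-38,0],[-12,-38,0],[-12,-36,0],[0,0,0],[0,0,0]],"turn":[0,0,0,0,0,0,0,0,0,0,0]}' && python3 -m jog '{"linear":[[0,0,-30],[0,0,-20],[0,0,-12],[0,0,-6],[0,0,-3],[0,0,0],[0,0,0]],"turn":[0,0,0,0,0,0,0]}' && python3 -m jog '{"linear":[[0,0,0],[0,0,0],[0,0,0],[0,0,0],[0,0,0],[0,0,0],[0,0,0],[0,0,0],[0,0,0]],"turn":[0,0,0,0,0,0,0,0,0]}' 0 40
```

```text
t: 53.2
tcp_pos: [0.5688, -0.0152, 0.3377]
tool_rot: [0.726, 0.688, 0.003, 0.004]
force: [-0.4, 0.3, -0.0]
finger_gap: 0.998
gripper_force: 0.0
t: 54.58
tcp_pos: [0.4593, -0.3543, 0.3329]
tool_rot: [0.726, 0.687, 0.0, -0.001]
force: [1.0, 0.0, -0.1]
finger_gap: 1.004
gripper_force: 0.0
t: 55.45
tcp_pos: [0.4598, -0.3552, 0.2629]
tool_rot: [0.726, 0.688, -0.0, 0.001]
force: [-0.3, 0.4, 0.5]
finger_gap: 0.997
gripper_force: 0.0
t: 56.58
tcp_pos: [0.4596, -0.355, 0.2625]
tool_rot: [0.726, 0.688, -0.0, 0.0]
force: [-1.3, -0.5, 5.0]
finger_gap: 0.412
gripper_force: 40.2
```

```bash
python3 -m jog '{"linear":[[0,0,10],[0,0,30],[0,0,30],[20,40,0],[20,40,0],[20,40,0],[20,40,0],[20,40,0],[21,41,0],[21,41,0],[0,0,0],[0,0,0]],"turn":[0,0,0,0,0,0,0,0,0,0,0,0]}' && python3 -m jog '{"linear":[[0,0,-30],[0,0,-22],[0,0,-12],[0,0,-7],[0,0,-4.5],[0,0,0],[0,0,0]],"turn":[0,0,0,0,0,0,0]}' && python3 -m jog '{"linear":[[0,0,-0.8],[0,0,0],[0,0,0]],"turn":[0,0,0]}'
```

```text
t: 58.08
tcp_pos: [0.6014, -0.0728, 0.332]
tool_rot: [0.726, 0.688, -0.0, -0.0]
force: [0.0, -0.7, -1.8]
finger_gap: 0.41
gripper_force: 40.4
t: 58.95
tcp_pos: [0.6018, -0.073, 0.2574]
tool_rot: [0.726, 0.688, 0.0, 0.001]
force: [0.4, 0.1, -1.9]
finger_gap: 0.41
gripper_force: 40.4
t: 59.32
tcp_pos: [0.6016, -0.073, 0.2561]
tool_rot: [0.726, 0.688, 0.0, 0.0]
force: [-1.2, 0.8, -1.5]
finger_gap: 0.406
gripper_force: 40.4
```

```bash
python3 -m jog '{"linear":[[0,0,-0.7],[0,0,0],[0,0,0]],"turn":[0,0,0]}'; python3 -m jog '{"linear":[[0,0,-0.2],[0,0,0],[0,0,0]],"turn":[0,0,0]}'
```

```text
t: 59.7
tcp_pos: [0.6017, -0.073, 0.2556]
tool_rot: [0.726, 0.688, 0.0, 0.0]
force: [-0.6, -0.5, 1.1]
finger_gap: 0.412
gripper_force: 40.7
t: 60.08
tcp_pos: [0.6017, -0.073, 0.2555]
tool_rot: [0.726, 0.688, 0.0, 0.0]
force: [-1.5, 0.3, 5.5]
finger_gap: 0.404
gripper_force: 41.1
```

Release, then return to the first viewing pose to compare.

```bash
python3 -m jog '{"linear":[[0,0,0],[0,0,0],[0,0,0],[0,0,0],[0,0,0],[0,0,0],[0,0,15],[0,0,50],[0,0,60],[0,0,60],[0,0,12]],"turn":[0,0,0,0,0,0,0,0,0,0,0]}' 1 40 && python3 -m jog '{"linear":[[-6,25,0],[-6,26,0],[0,0,0],[0,0,0]],"turn":[0,0,0,0]}'
python3 - <<'E'
from h import *
im=snapshot("wrist")[...,::-1];o=cv2.imread("pics/w1.png")
cv2.imwrite("pics/w6.png",np.hstack([o[60:340,180:480],im[60:340,180:480]]));print(sense()["tcp_pos"],yaw())
E
```

```text
t: 61.45
tcp_pos: [0.6022, -0.0731, 0.4587]
tool_rot: [0.726, 0.688, 0.003, 0.005]
force: [-0.8, -0.4, -0.2]
finger_gap: 1.001
gripper_force: 0.0
t: 61.95
tcp_pos: [0.5896, -0.0223, 0.4519]
tool_rot: [0.726, 0.688, -0.0, 0.0]
force: [-0.5, 0.8, 0.5]
finger_gap: 1.003
gripper_force: 0.0
[ 0.58973934 -0.02259606  0.45186389] -3.1319250216647294
```

View pics/w6.png

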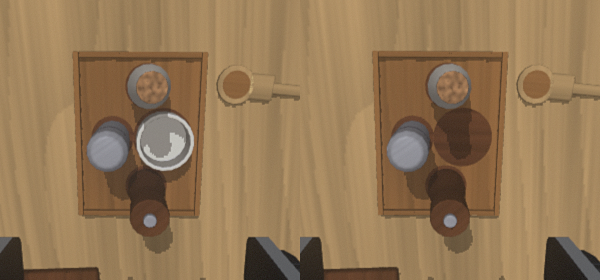

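The before and after crops match to about a pixel for all three: cork at (152,88), shaker at (108,150) and knob at (150,221). Nothing is touching the robot, so I'm handing the job in.

```bash
python3 -c "
from station import *
print(sign_off())"
```

```text
the job is handed in; nothing more can be done
None
```

The ramekin stands about 3 mm from the middle of the scale's plate, and the mill, shaker and cruet are back on their spots to within about a pixel in the wrist view; the job was handed in at about 62 s, but no verdict came back.

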